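Set the load rheostat before testing a repaired supply

TASK

The repaired power supply is about to be tested on the load board, which carries three slide rheostats side by side. On the one with the thick coil and the broad, flat-sided bar grip, slide the grip along its rail until it stands level with the small white pointer clamped on the base of that same rheostat, along its edge away from the robot, then let go. Leave the round knobs of the other two rheostats where they are.

Things in the scene. Friction and masses are not known exactly. Their poses are not given: they have to be found in the camera images.
- broad_grip (a point): The grip to slide: a black bar upright over the thick copper coil, 36 mm across the track (x), 16 mm along it (y), 40 mm tall, on a carriage on a level rod. Point: the bar's centre, half-way up, 112 mm above the table. z up; slides along y only, 140 mm in all, needs 2 to 3 N, stays where left. Starts within 25 mm of the -y end; its pointer is 35 mm or more away towards +y.
- broad_mark (a point): The target: middle of the top of a fixed white pointer (5 mm post, 54 mm tall, 16 mm square head set cornerwise) clamped on the base of the thick-coil rheostat, 36 mm to the +x side of its track. Point 78 mm above the table, 34 mm below the grip's centre: the grip passes clear. Axes as broad_grip; the grip is level with it when their y along the track agree.
- round_a_grip (a point): Round black knob, 22 mm across, 40 mm tall, on a thin-coil rheostat parallel to the broad one (a bystander: it slides if pushed). Point: the knob's centre, half-way up; axes as broad_grip. Rheostats stand 90 mm apart in x, in any order, each with a pointer of its own; end plates 104 mm either side of mid-track reach 22 mm below the knobs' and the bar's centre.
- round_b_grip (a point): Round black knob, 22 mm across, 40 mm tall, on a thin-coil rheostat parallel to the broad one (a bystander: it slides if pushed). Point: the knob's centre, half-way up; axes as broad_grip. Rheostats stand 90 mm apart in x, in any order, each with a pointer of its own; end plates 104 mm either side of mid-track reach 22 mm below the knobs' and the bar's centre.

How it is judged:
By the outcome, as a careful person would: the job done as asked, in the order asked, and still so for the second after the job is handed in, with the robot touching nothing.
It also fails if it takes over 32 s, if anything falls off the work surface, if the arm or the gripper's body presses on something with over 40 N, if the wrist force passes 120 N, or if a joint passes its speed limit or range.

ROBOT

A 6-joint arm with a two-finger parallel gripper is mounted at the origin on the work surface. World frame = base frame: x ahead of the robot, y to its left, z up, the work surface at z = 0. Lengths are in m, angles in rad, forces in N, time in s.
With the tool pointing down it reaches from about 0.3 to 0.875 m from the base axis. Payload 6.4 kg.
Tool frame: the origin (TCP) lies midway between the tips of the shut fingers; the grasp point (between the pads) lies 19 mm behind it; z points along the fingers, y is the line along which they close (so a half turn about z gives the same grasp; the last joint's range is limited). The gripper opens to 85 mm and grips with 20 to 120 N. Pads are 22 mm wide; open, the fingers measure 114 mm over their backs; the gripper's body (76 mm by 85 mm) begins 54 mm behind the grasp point. The pads swing forward as they close: fully open they stand 13 mm farther back than shut.
Start: joints at [1.063, 0.181, 1.607, -0, 1.354, -0.206], TCP at [0.171, 0.549, 0.231] pointing down, gripper open.
Joint ranges: [-2.99, 2.99], [-0.89, 2.07], [0.3, 2.58], [-1.14, 4.28], [0, 2.63], [-3.12, 3.12]. Speed limits (rad/s): [2.57, 2.57, 3.01, 3.14, 3.14, 3.14].

INTERFACE

Orientations are given as a unit quaternion [w, x, y, z].
In Python, from bench import ctrl gives the robot as it stands. The module is installed in compiled form; this text tells all that it offers.
- The arm moves only by the tool move_arm, never from a script. Its argument "plan" is one flat list of numbers, 6 for each row, row after row: the shift along the world's x, y, z in units of 50 mm (1.0 is 50 mm), then the turn, a rotation vector about the world's x, y, z in rad. A call has 1 to 10 rows; each row is the pose to reach, as a shift and turn from the pose commanded when the call began; what a row does not reach only later rows make up. A row lasts 1/8 s, in which the tool goes at most 62.5 mm and 10.7 degrees, less where a joint would pass 70% of its speed; a pose out of reach is approached as far as the arm can. A call with a gripper value outside its range is refused whole. "grip" is the finger opening in mm, from 0 to 85.4, set as the call begins (left out, the last holds). The fingers move at their own pace and stop on an object; the grip force is fixed at half the most. Time passes only in rows, so rows that repeat a pose let the fingers close. It gives the time, the measured TCP pose, the force, the opening and the grip force at its end, in the units of the state.
- ctrl.get_obs(): the state, without advancing time (a new reading comes with each control period).
- ctrl.camera(name): name is "scene" or "top"; returns a dict with "pixels" (384x512x3 uint8, red, green, blue), "fx", "fy", "cx", "cy" (pixels), "dist_coeffs" ([k1, k2, p1, p2, k3] as OpenCV has them; the pictures are not rectified), "origin" and "attitude" of the camera in the world. Camera axes: x right, y down, z forward; pixel columns grow to the right and rows downward; lengths in m; the calibration is good to about 2 mm. A picture is of the moment at which its call begins. There is no depth.
- ctrl.hand_in(): hands the job in; it is judged then, once.
The state is a dict: "time_s": time; "q": joint angles; "dq": joint speeds; "joint_efforts": joint torques, N m; "eef_pos": TCP position; "eef_rot": TCP orientation; "wrist_force": force on the tool from outside, world axes, zero at the start; "torque": the same for the moment, N m; "opening": opening from 0.0 (shut) to 1.0 (fully open); "grasp_force": force on a finger pad.
Only numpy, scipy, OpenCV 4.12 (cv2) and the standard library are available. Lean on these libraries where they do the work, as an engineer would, in place of code of your own. Each camera call takes 0.05 s, during which the arm holds its last target. There are 200 camera calls.

## Working session

There is one attempt and no reset: what is moved stays moved. The work goes in short steps, Python scripts to look and compute and a tool call to move; the robot and the scene stay as the last step left them, time stands still between calls to the robot, and variables do not carry over. Pictures are saved under pics/ and viewed, at most 10 in all, crops included, and the job is handed in when it is done.

Besides the shell and the picture viewer there is one more tool, called after ">>>" as a command line: name --argument value ..., lists and objects as JSON in quotes. move_arm: Moves the arm, as the interface text tells. Its arguments: {"type":"object","properties":{"plan":{"type":"array"},"grip":{"type":"number"}},"required":["plan"]}

```bash
mkdir -p pics; cat > h.py <<'E'
import numpy as np, cv2
from scipy.spatial.transform import Rotation as R
from bench import ctrl
def ray(c,u,v):
    K=np.array([[c['fx'],0,c['cx']],[0,c['fy'],c['cy']],[0,0,1.]])
    p=cv2.undistortPoints(np.array([[[u,v]]],float),K,np.array(c['dist_coeffs'],float))[0,0]
    A=np.array(c['attitude'],float)
    M=A if A.shape==(3,3) else R.from_quat(np.r_[A[1:],A[0]]).as_matrix()
    return np.array(c['origin'],float),M@np.array([p[0],p[1],1.])
def on(c,u,v,z):
    o,d=ray(c,u,v); return o+d*(z-o[2])/d[2]
E
python3 - <<'E'
from h import *
for n in('top','scene'):
    c=ctrl.camera(n); print(n,c['fx'],c['origin'],c['attitude'],c['dist_coeffs'])
    np.save(f'pics/{n}0.npy',c['pixels'])
    cv2.imwrite(f'pics/{n}0.png',cv2.resize(c['pixels'][:,:,::-1],(800,600),interpolation=cv2.INTER_CUBIC))
o=ctrl.get_obs();print(o['time_s'],o['eef_pos'],o['eef_rot'])
E
```

```text
top 464.5276556812777 [ 0.47063871 -0.01535934  0.77634714] [-0.06835191  0.71353152 -0.6957333   0.04643236] [-0.1926466  0.         0.         0.         0.       ]
scene 386.0874807343277 [0.89548273 0.41891763 0.49628659] [-0.14957796  0.2883873   0.82748996 -0.45795149] [-0.10547706  0.          0.          0.          0.        ]
0.1 [0.17066032 0.5485711  0.23049283] [-2.80758175e-04  1.50330719e-01  9.88635456e-01 -7.28557761e-04]
```

View pics/top0.png

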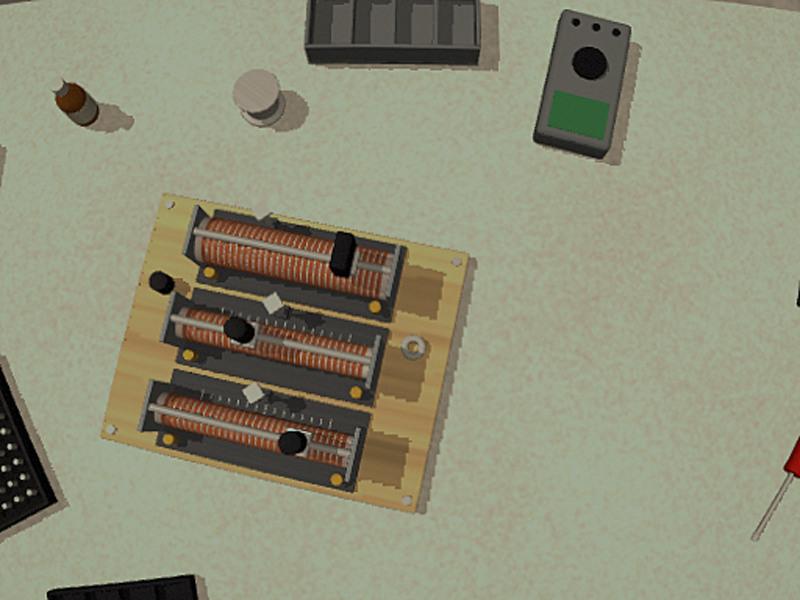

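View pics/scene0.png

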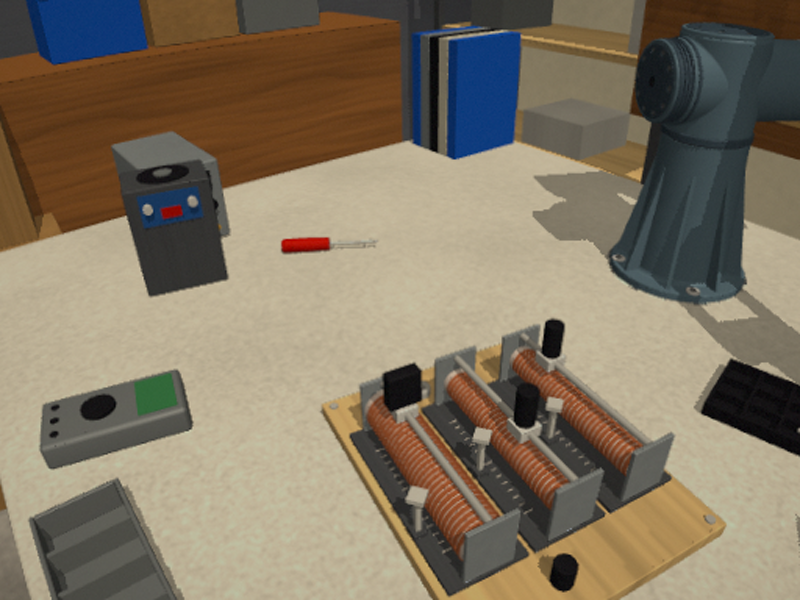

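The top view shows the thick-coil rheostat uppermost, with its bar at about (343,254) and its pointer near (264,216). The scene view shows the bar at (403,386) and the pointer head at (416,495). I'll zoom in on both for detail.

```bash
python3 - <<'E'
from h import *
t=np.load('pics/top0.npy');s=np.load('pics/scene0.npy')
a=cv2.resize(t[120:200,110:270],None,fx=5,fy=5,interpolation=cv2.INTER_CUBIC)
b=cv2.resize(s[225:345,225:385],None,fx=5,fy=5,interpolation=cv2.INTER_CUBIC)[:,:800]
cv2.imwrite('pics/zt.png',a[:,:,::-1]);cv2.imwrite('pics/zs.png',b[:,:,::-1])
E
```

```text
(no output)
```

View pics/zt.png

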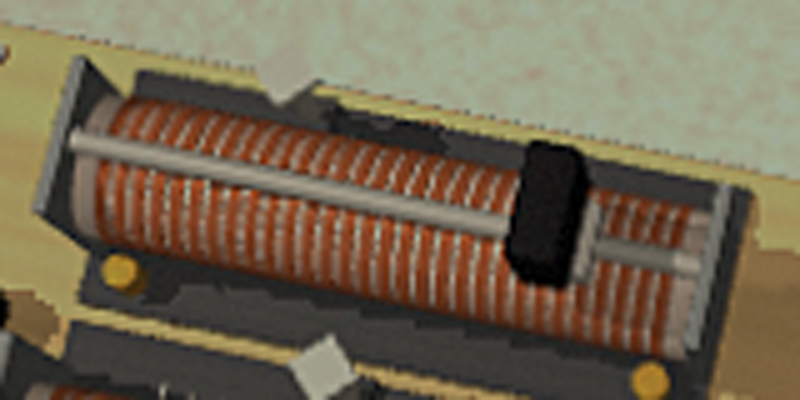

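View pics/zs.png

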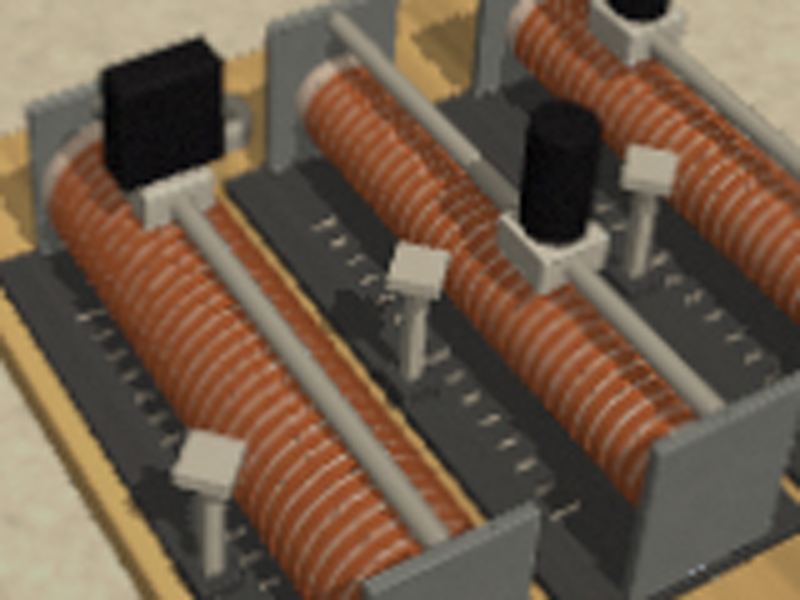

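The zoomed top view has the pointer head centred near (289,70), with its right corner at (322,80), and the rod running from (75,140) to (695,265). In the zoomed scene view the bar's top face has corners (103,68), (205,38), (222,55) and (118,85), and the pointer's top is centred near (211,451).

```bash
cat >> h.py <<'E'
def zt(u,v): return (u+.5)/5-.5+110,(v+.5)/5-.5+120
def zs(u,v): return (u+.5)/5-.5+225,(v+.5)/5-.5+225
def tri(r1,r2):
    (o1,d1),(o2,d2)=r1,r2
    s=np.linalg.lstsq(np.c_[d1,-d2],o2-o1,rcond=None)[0]
    a,b=o1+s[0]*d1,o2+s[1]*d2
    return (a+b)/2,np.linalg.norm(a-b)
E
python3 - <<'E'
from h import *
np.set_printoptions(precision=4,suppress=True)
T=ctrl.camera('top');S=ctrl.camera('scene')
print('mark tri',tri(ray(T,*zt(289,70)),ray(S,*zs(211,451))))
mt=on(T,*zt(289,70),.078);ms=on(S,*zs(211,451),.078);print('mark',mt,ms)
for z in(.085,.09):
    a,b=on(T,*zt(75,140),z),on(T,*zt(695,265),z);print('rod',a,b)
e=(a-b)[:2];e/=np.linalg.norm(e);th=np.arctan2(-e[0],e[1]);print('yaw of y axis',th)
cs=[on(S,*zs(u,v),.132) for u,v in((103,68),(205,38),(222,55),(118,85))];print(np.array(cs));g=np.mean(cs,0)
print('grip S',g)
# top: mask of black, centre = blob; both faces
k=(T['pixels'].max(2)<45).astype(np.uint8);n,l,st,ce=cv2.connectedComponentsWithStats(k)
for i in range(1,n):
    if 20<st[i,4]<2000 and 60<ce[i,0]<280: print(st[i],ce[i],on(T,*ce[i],.112))
# knobs / pointers in the yaw frame
x=np.array([e[1],-e[0]])
print('grip->mark along',[(m-g)[:2]@e for m in(mt,ms)],'across',[(m-g)[:2]@x for m in(mt,ms)])
# edges of bar sides along rays: yaw of bar from scene
d=(np.array(cs[0])-cs[1])[:2];print('bar long edge',np.arctan2(d[1],d[0]))
E
```

```text
mark tri (array([0.6797, 0.145 , 0.0795]), np.float64(0.0010805517226027638))
mark [0.6806 0.145  0.078 ] [0.6785 0.1444 0.078 ]
rod [0.6551 0.2109 0.085 ] [0.6184 0.0142 0.085 ]
rod [0.6537 0.2093 0.09  ] [0.6174 0.014  0.09  ]
yaw of y axis -0.18413439629572456
[[0.6416 0.0475 0.132 ]
 [0.609  0.0554 0.132 ]
 [0.6102 0.065  0.132 ]
 [0.6428 0.0567 0.132 ]]
grip S [0.6259 0.0561 0.132 ]
[198   0   4  28  72] [199.3194  12.5694] [0.8763 0.1006 0.112 ]
[225   0   3  28  33] [226.2727  13.2121] [0.8748 0.0568 0.112 ]
[ 196   30  111   11 1005] [251.407   35.1403] [0.835  0.0152 0.112 ]
[124 132   9  13  44] [127.25   138.3409] [0.6624 0.1991 0.112 ]
[175 141  25  10 103] [187.0194 146.0291] [0.6513 0.1061 0.112 ]
[211 148  18  30 369] [219.0515 162.3035] [0.6273 0.0571 0.112 ]
[119 150 122  44 409] [168.4523 176.9658] [0.6037 0.1314 0.112 ]
[242 159  16  45 156] [250.2564 186.0449] [0.5927 0.0101 0.112 ]
[ 96 174  16  14 165] [103.1455 180.5091] [0.5965 0.2316 0.112 ]
[110 187  32  14 125] [121.32  195.064] [0.575  0.2014 0.112 ]
[181 197  27  14 139] [195.7194 203.223 ] [0.5656 0.0888 0.112 ]
[143 200  20  20 250] [152.616 210.596] [0.5531 0.1521 0.112 ]
[105 205  39  28 270] [123.8481 221.2593] [0.5361 0.1947 0.112 ]
[230 217  16  39 134] [238.8806 239.7388] [0.5143 0.0242 0.112 ]
[ 95 244  34  14 182] [110.1978 250.044 ] [0.4931 0.2129 0.112 ]
[170 250  26  15 147] [184.3197 257.1156] [0.487  0.1019 0.112 ]
[ 91 263  39  23 225] [109.2667 275.4622] [0.4559 0.2121 0.112 ]
[219 273  15  39 135] [228.037  292.3852] [0.4391 0.0372 0.112 ]
[178 276  18  15 222] [186.7523 282.8919] [0.4504 0.0968 0.112 ]
[  30  368   97   16 1051] [ 84.6898 377.6384] [0.3035 0.2444 0.112 ]
grip->mark along [np.float64(0.09737836826893624), np.float64(0.09641314336148156)] across [np.float64(0.037480741058082), np.float64(0.035592839374060284)]
bar long edge -0.2378840703178896
```

The bar's centre is at about (0.6266, 0.0566) and the track yaw is −0.184, so the slide is roughly 97 mm along (0.183, 0.983). I'll move above the bar first, with the fingers closing along the track.

>>> move_arm --plan '[0.5,-0.5,0,0,0,0.02,1.4,-1.5,0,0,0,0.04,2.3,-2.5,0,0,0,0.06,3.2,-3.45,0,0,0,0.08,4.1,-4.4,0,0,0,0.1,5.0,-5.4,0,0,0,0.118,5.9,-6.4,0,0,0,0.118,6.8,-7.3,0,0,0,0.118,7.7,-8.3,0,0,0,0.118,8.5,-9.2,0,0,0,0.118]' --grip 50

```text
time_s: 1.45
eef_pos: [0.578, 0.1085, 0.2312]
eef_rot: [0.0, 0.092, 0.996, 0.0]
wrist_force: [0.9, 0.1, 0.6]
opening: 0.586
grasp_force: 0.0
```

>>> move_arm --plan '[0.4,-0.43,0,0,0,0,0.62,-0.64,0,0,0,0,0.62,-0.64,0,0,0,0,0.62,-0.64,0,0,0,0]'

```text
time_s: 1.95
eef_pos: [0.607, 0.0795, 0.2312]
eef_rot: [-0.0, 0.091, 0.996, 0.0]
wrist_force: [-0.3, 0.3, -0.6]
opening: 0.583
grasp_force: 0.0
```

>>> move_arm --plan '[0.39,-0.46,0,0,0,0,0.39,-0.46,0,0,0,0,0.39,-0.46,-0.5,0,0,0,0.39,-0.46,-1.2,0,0,0,0.39,-0.46,-1.6,0,0,0,0.39,-0.46,-1.6,0,0,0]'

```text
time_s: 2.7
eef_pos: [0.6257, 0.0562, 0.1496]
eef_rot: [-0.002, 0.091, 0.996, 0.0]
wrist_force: [-0.6, 0.0, -0.3]
opening: 0.585
grasp_force: 0.0
```

```bash
python3 - <<'E'
from h import *
s=ctrl.camera('scene')['pixels'];print(ctrl.get_obs()['eef_pos'])
cv2.imwrite('pics/s1.png',cv2.resize(s[170:320,200:400],None,fx=4,fy=4,interpolation=cv2.INTER_CUBIC)[:,:,::-1])
E
```

```text
[0.62692495 0.05590184 0.15128813]
```

View pics/s1.png

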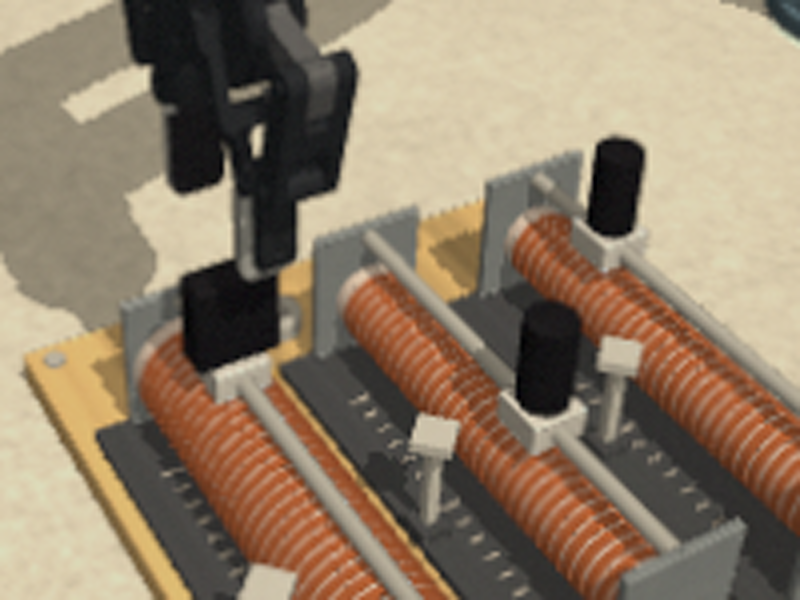

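The fingers straddle the bar: the near finger's tip is at (268,275), in front of and above the bar at (232,315). I'll go down and close.

>>> move_arm --plan '[0,0,-0.3,0,0,0,0,0,-0.6,0,0,0,0,0,-0.92,0,0,0,0,0,-0.92,0,0,0]'

```text
time_s: 3.25
eef_pos: [0.6258, 0.0553, 0.1029]
eef_rot: [-0.002, 0.092, 0.996, 0.0]
wrist_force: [0.5, -0.2, -0.4]
opening: 0.588
grasp_force: 0.0
```

>>> move_arm --plan '[0,0,0,0,0,0,0,0,0,0,0,0,0,0,0,0,0,0,0,0,0,0,0,0,0,0,0,0,0,0,0,0,0,0,0,0]' --grip 5

```text
time_s: 4.0
eef_pos: [0.6279, 0.0552, 0.1061]
eef_rot: [0.001, 0.092, 0.996, -0.0]
wrist_force: [-0.3, -0.2, 5.8]
opening: 0.178
grasp_force: 59.6
```

>>> move_arm --plan '[0.03,0.15,0,0,0,0,0.07,0.4,0,0,0,0,0.13,0.7,0,0,0,0,0.19,1.0,0,0,0,0,0.24,1.3,0,0,0,0,0.29,1.55,0,0,0,0,0.32,1.7,0,0,0,0,0.33,1.77,0,0,0,0,0.33,1.77,0,0,0,0]'

```text
time_s: 5.12
eef_pos: [0.6445, 0.144, 0.1062]
eef_rot: [0.001, 0.092, 0.996, 0.0]
wrist_force: [0.2, 0.4, 5.9]
opening: 0.179
grasp_force: 59.7
```

```bash
python3 - <<'E'
from h import *
c=ctrl.camera('scene');s=c['pixels'];o=ctrl.get_obs();print(o['eef_pos'],o['wrist_force'],o['opening'])
cv2.imwrite('pics/s2.png',cv2.resize(s[225:345,225:385],None,fx=5,fy=5,interpolation=cv2.INTER_CUBIC)[:,:,::-1])
E
```

```text
[0.64454856 0.14400905 0.1061486 ] [-0.27157429  0.57441715  4.87375298] 0.17376067821181784
```

View pics/s2.png

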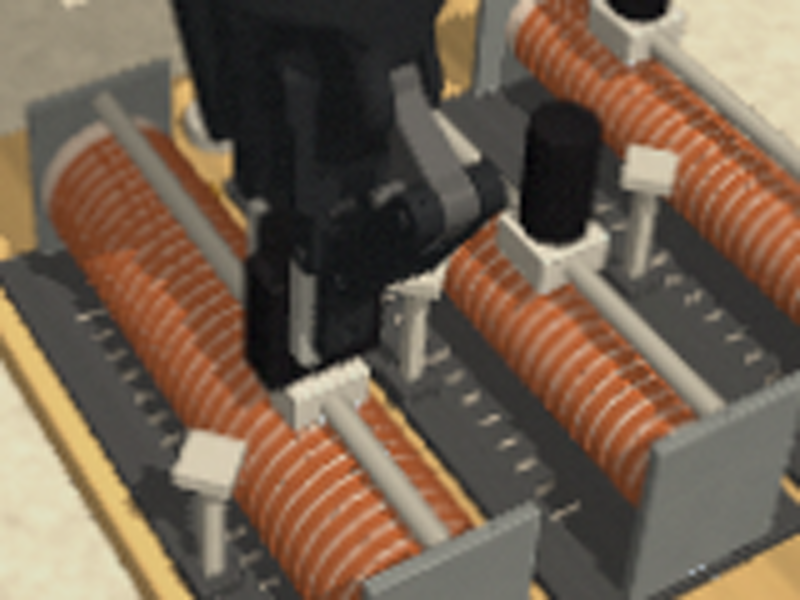

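The scene view shows the bar held and moved to just short of the pointer (head at (210,452)), and the neighbouring knobs have not moved. About 7 mm remains, and then I'll release.

>>> move_arm --plan '[0.01,0.07,0,0,0,0,0.03,0.14,0,0,0,0,0.03,0.14,0,0,0,0,0.03,0.14,0,0,0,0]'

```text
time_s: 5.68
eef_pos: [0.6458, 0.1508, 0.1062]
eef_rot: [0.001, 0.092, 0.996, 0.0]
wrist_force: [-1.1, -0.0, 6.6]
opening: 0.171
grasp_force: 59.8
```

>>> move_arm --plan '[0,0,0,0,0,0,0,0,0,0,0,0,0,0,0,0,0,0,0,0,0,0,0,0,0,0,0,0,0,0]' --grip 50

```text
time_s: 6.3
eef_pos: [0.6453, 0.1507, 0.1052]
eef_rot: [-0.0, 0.092, 0.996, -0.0]
wrist_force: [0.4, -0.4, -0.8]
opening: 0.581
grasp_force: 0.0
```

>>> move_arm --plan '[0,0,0.5,0,0,0,0,0,1.2,0,0,0,-0.5,-1.0,2.0,0,0,0,-1,-2.0,2.6,0,0,0,-1.5,-3.0,3,0,0,0,-2,-4,3,0,0,0,-2.5,-5,3,0,0,0,-2.5,-5,3,0,0,0]'

```text
time_s: 7.3
eef_pos: [0.519, -0.1025, 0.2557]
eef_rot: [0.0, 0.094, 0.996, -0.001]
wrist_force: [0.9, -0.8, -0.6]
opening: 0.581
grasp_force: 0.0
```

```bash
python3 - <<'E'
from h import *
print(ctrl.get_obs()['time_s'],ctrl.get_obs()['eef_pos'])
s=ctrl.camera('scene')['pixels'];t=ctrl.camera('top')['pixels']
cv2.imwrite('pics/s3.png',cv2.resize(s[225:345,225:385],None,fx=5,fy=5,interpolation=cv2.INTER_CUBIC)[:,:,::-1])
cv2.imwrite('pics/t3.png',cv2.resize(t[120:200,110:270],None,fx=5,fy=5,interpolation=cv2.INTER_CUBIC)[:,:,::-1])
E
```

```text
7.3 [ 0.51904627 -0.10251624  0.25567103]
```

View pics/s3.png

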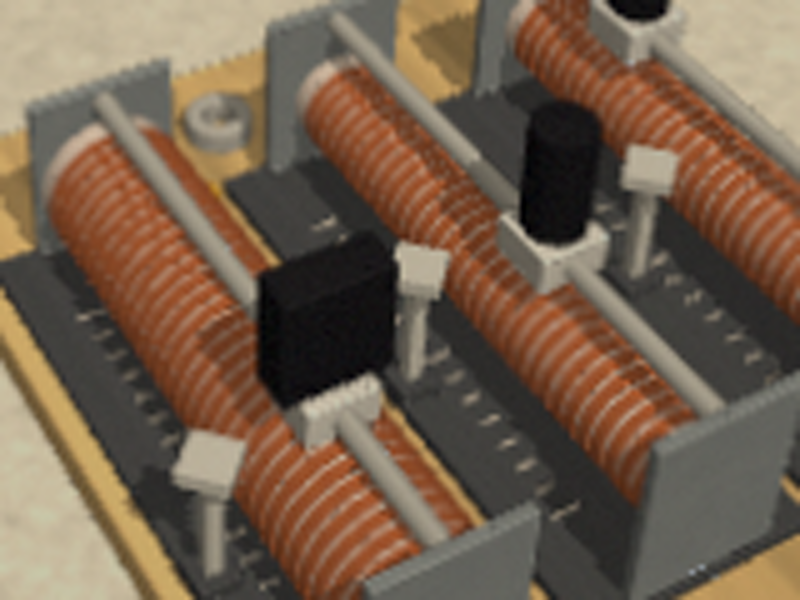

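View pics/t3.png

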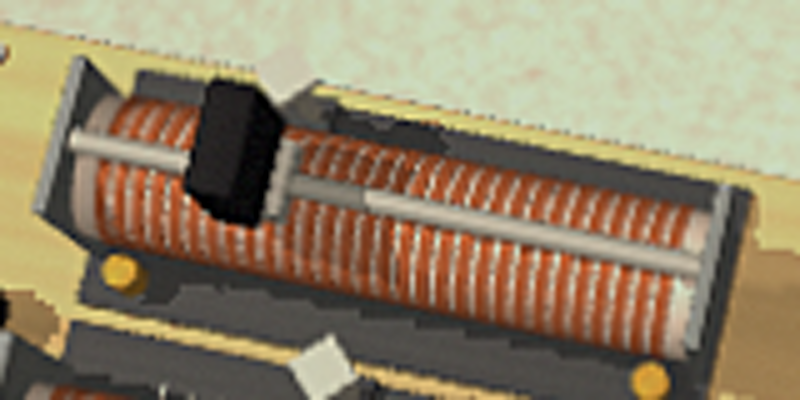

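After release the bar stands upright, with its top-face corners in the scene crop at about (258,283), (375,233), (397,250) and (272,304). The pointer is still at (210,451). In the top crop the bar's top face is at about (213,78) to (252,84) at the far end and (186,184) to (225,194) at the near end.

```bash
python3 - <<'E'
from h import *
np.set_printoptions(precision=4,suppress=True)
T=ctrl.camera('top');S=ctrl.camera('scene')
e=np.array([.183,.983]);m=np.array([.6797,.1447])
cs=np.array([on(S,*zs(u,v),.132) for u,v in((258,283),(375,233),(397,250),(272,304))]);print(cs)
g=cs.mean(0);print('S',g,(m-g[:2])@e)
b=np.array([on(S,*zs(u,v),.092) for u,v in((275,408),(396,352))]);g=b.mean(0)[:2]-.008*e;print('S front bottom',g,(m-g)@e)
ct=np.array([on(T,*zt(u,v),.132) for u,v in((213,78),(252,84),(186,184),(225,194))]);g=ct.mean(0);print('T',ct,g,(m-g[:2])@e)
for P,n in((T,'T'),):
    k=(P['pixels'].max(2)<45).astype(np.uint8);_,l,st,ce=cv2.connectedComponentsWithStats(k)
    for i in range(1,len(st)):
        if 140<ce[i,0]<200 and 130<ce[i,1]<300 and st[i,4]>200: q=on(T,*ce[i],.112);print(st[i],q,(m-q[:2])@e)
E
```

```text
[[0.6624 0.1444 0.132 ]
 [0.6263 0.1499 0.132 ]
 [0.6261 0.1583 0.132 ]
 [0.6644 0.1524 0.132 ]]
S [0.6448 0.1513 0.132 ] -7.114768790474589e-05
S front bottom [0.6422 0.148 ] 0.0036283613610879535
T [[0.6617 0.1552 0.132 ]
 [0.66   0.1433 0.132 ]
 [0.6296 0.1609 0.132 ]
 [0.6268 0.1491 0.132 ]] [0.6445 0.1521 0.132 ] -0.0008672032010290974
[147 136  20  29 415] [0.6447 0.1523 0.112 ] -0.0011040941376211071
[144 203  19  17 233] [0.5527 0.1517 0.112 ] 0.01636829568657893
[178 276  18  15 215] [0.4504 0.0967 0.112 ] 0.08912461134044258
```

```bash
python3 -c "
from bench import ctrl
print(ctrl.hand_in())"
```

```text
the job is handed in; nothing more can be done
None
```

I slid the broad grip about 97 mm, and it now stands level with its pointer to within about 1 mm by most of my camera measurements (one rougher edge reading gave 3.6 mm). The grip is released and the arm is clear, the two round knobs have not moved, and the job is handed in at about 7.5 s on the robot's clock.

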